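# Mount the keyed honing platter on the power sharpener and hold it down

## Task

Get the power sharpener ready for honing: its black splash pan is standing proud, so first press the pan down by its middle collar until it is fully home, and only then take the aluminium honing platter by its boss from the plywood stand and push its keyed shaft into the machine's drive hub, turning the platter until the key drops into the keyway and the platter goes fully home on the hub. Do not let go: finish still gripping the boss and pressing the platter down onto the hub with a firm steady push of about 20 N, so that the set screw can be tightened. Leave the other things on the bench where they are.

Things in the scene. Friction and masses are not known exactly. Their poses are not given: they have to be found in the camera images.
- sharpener: bench power sharpener, fixed: grey cast base 250 x 250 mm, top at 70 mm. Origin on the bench under the vertical hub axis; its own -x is its front (switch, dial). Motor cylinder 124 mm diameter, 159 mm tall, 195 mm from the hub axis towards own +x; tool-rest post 125 mm tall, 60 mm towards own +x and 141 mm towards own +y of the hub axis. Carries hub and splash pan.
- hub_face (a point): centre of the steel drive hub's top face, on the hub axis, 110 mm above the bench; axes are the machine's, not the hub's. Hub 50 mm outside diameter; bore 26.5 mm diameter, 40 mm deep; one keyway in the bore wall, 10 mm wide, reaching 17.5 mm from the axis, full depth, open at the top face (a notch seen from above).
- keyway_mid (a point): point on the hub face 15 mm from the axis towards the machine's front (own -x): the middle of the arc in which the keyway lies, up to 35 degrees to either side; where in the arc is not reported. The belt holds the hub: it turns only at about 0.5 N m, so it stays put while the key is slid round on its face under a light push.
- splash_pan (a joint): height of the round black splash pan (222 mm diameter, rim 34 mm high) round the hub: 0 = 10 mm too high, 0.010 (m) = fully home on the base. Slides straight down against about 7 N of friction and stays where it is left. While it stands proud the platter fouls its collar before being home.
- pan_collar (a point): centre of the top of the pan's middle collar, on the hub axis; moves down with the pan. The collar is a flat-topped ring from 30 to 40 mm from the axis: press here. Its top is 121.5 mm above the bench minus the pan's joint value; 111.5 mm when home, 1.5 mm above the hub face.
- platter: aluminium honing platter, about 0.55 kg. Origin: centre of the round shoulder face (44 mm diameter, looking down) that lands on the hub face; z up. Disc 170 mm diameter, 8 mm thick, from 6 to 14 mm above the origin. Steel shaft 25 mm diameter reaches 34 mm below the origin, the last 4 mm tapered.
- platter_boss (a point): middle of the platter's grip boss, 34 mm above its origin; axes are the platter's. Boss 44 mm long in x, 34 mm between two flats facing its +y and -y; the flats run from 18 to 50 mm above the platter's origin.
- platter_key (a point): foot of the key, 22 mm below the platter's origin on its own -x side, 14 mm from the axis. Key 8 mm wide, out to 16 mm from the axis, from the shoulder down 22 mm; the 12 mm of shaft below it are plain and enter the bore before the key meets the hub face. Over the keyway the platter drops its last 22 mm. The key's dark end also shows on top of the boss, beside the round shaft end.
- stand: plywood stand, fixed, 45 mm high, 285 x 150 mm: the platter's shaft hangs in its 37 mm round hole, the shoulder resting on the top. Origin on the bench under the hole's axis; the stand runs from 75 mm towards own -x to 210 mm towards own +x.
- chisel: bench chisel lying flat, 258 mm long, wooden handle; origin under the middle of its length, blade along its own x. Leave alone.
- tape_roll: roll of masking tape lying flat, 96 mm outside diameter, 24 mm high; origin under its centre. Leave alone.
- honing_guide: small steel and brass roller honing guide, 50 x 75 x 32 mm, lying on the back part of the plywood stand, about 150 mm from the stand's hole; origin at the centre of its underside. Leave alone.
- mallet: round wooden carver's mallet lying down, 285 mm long, head 86 mm thick; origin on the bench under the neck. Leave alone.
- oil_bottle: pale honing-oil bottle with a black cap, 52 mm diameter, 150 mm tall; origin under its centre. Leave alone.
- marking_gauge: dark wooden marking gauge, 200 x 64 x 72 mm; origin under its centre. Leave alone.

How it is judged (in metres and radians):
On the way, in this order (a step that is already met when the one before it is completed fails the run):
1. the splash pan is pressed fully home (within 1.5 mm) while the platter still sits in its stand (value of joint splash_pan above 0.0085 m and distance of platter from where it was at the start of the episode below 0.015 m), for 0.2 s.
2. the platter's shoulder is home on the hub face (within 2 mm), its key in the keyway (value of joint splash_pan above 0.0085 m and z of platter in the frame of hub_face between -0.003 and 0.002 m and horizontal distance between platter and hub_face below 0.003 m and angle between platter's own z axis and vertical below 0.035 rad), for 0.2 s.
At the end, for the whole second after the job is handed in: Through the last second: pan within 1.5 mm of home; platter shoulder within 2 mm of the hub face and 3 mm of its axis, upright within 2 degrees, at rest; fingers still gripping it (over 3 N), and it is pressed on the machine with over 10 N (its own weight is at most 6.3 N) (all of step 2 and contact force between platter and sharpener above 10 N and contact force between the fingers and platter above 3 N and linear speed of platter below 0.01 m/s and angular speed of platter below 0.1 rad/s); the arm keeps its last pose, push and grip.
It fails at once if a bystander is moved more than 40 mm (distance of any of chisel, tape_roll, honing_guide, mallet, oil_bottle, marking_gauge from where it was at the start of the episode above 0.04 m).
It also fails if it takes over 72 s, if anything falls off the work surface, if the arm or the gripper's body presses on something with over 40 N, if the wrist force passes 120 N, or if a joint passes its speed limit or range.

## Robot

A 6-joint arm with a two-finger parallel gripper is mounted at the origin on the work surface. World frame = base frame: x ahead of the robot, y to its left, z up, the work surface at z = 0. Lengths are in mm, angles in rad, forces in N, time in s.
With the tool pointing down it reaches from about 350 to 975 mm from the base axis. Payload 7.1 kg.
Tool frame: the origin (TCP) lies between the finger pads; the fingertips stand 17 mm ahead of it and the grasp point (between the pads) lies 2 mm behind it; z points along the fingers, y is the line along which they close (so a half turn about z gives the same grasp; the last joint's range is limited). The gripper opens to 88 mm and grips with 3 to 60 N. Pads are 20 mm wide; open, the fingers measure 115 mm over their backs; the gripper's body (75 mm by 178 mm) begins 61 mm behind the grasp point.
Start: joints at [1.255, 0.423, 1.63, -0, 1.089, -0.019], TCP at [182.757, 597.666, 239.675] pointing down, gripper open.
Joint ranges: [-3, 3], [-0.9, 2.11], [0.09, 2.58], [-1.31, 4.45], [0.11, 2.69], [-2.54, 2.54]. Speed limits (rad/s): [2.39, 2.39, 3.01, 3.14, 3.14, 3.14].

## Interface

Orientations are given as a rotation vector (axis times angle).
In Python, from workcell import ctrl, camrig, probe_bus gives the robot as it stands (ctrl), with the cameras (camrig) and the readings (probe_bus).
- The arm moves only by the shell command python3 jog.py 'ROWS' [OPENING]. ROWS is a JSON list of rows, 1 to 5 of them, each of 6 numbers: dx, dy, dz in mm, then a rotation vector rx, ry, rz in rad; each row shifts and turns the commanded pose from where the row before left it, along the tool's axes as they then stand; what a row does not reach is not made up. A row lasts 1/12 s, in which the tool goes at most 41.7 mm and 0.125 rad, less where a joint would pass 70% of its speed; a pose out of reach is approached as far as the arm can. OPENING is the finger opening in mm, set as the command begins (- or left out keeps the last). The fingers move at their own pace and stop on an object; the grip force is fixed at half the most. Time passes only in rows, so rows that do not move let the fingers close. It prints the time, the measured TCP pose, the force, the opening and the grip force at its end.
- probe_bus.get_obs(): the state, without advancing time (a new reading comes with each control period).
- camrig.get_image(name): name is "side" or "top"; returns a dict with "img" (480x640x3 uint8, red, green, blue), "fx", "fy", "cx", "cy" (pixels), "R" (3x3) and "t" (3): a world point X has camera coordinates R X + t. Camera axes: x right, y down, z forward; pixel columns grow to the right and rows downward; lengths in mm; the calibration is good to about 2 mm. A picture is of the moment at which its call begins. There is no depth.
- ctrl.close_job(): hands the job in; it is judged then, once.
The state is a dict: "t": time; "qpos": joint angles; "qvel": joint speeds; "joint_torque": joint torques, N m; "ee_pos": TCP position; "orientation": TCP orientation; "ft_force": force on the tool from outside, world axes, zero at the start; "moment": the same for the moment, N m; "width": finger opening in mm; "grasp_force": force on a finger pad.
Only numpy, scipy, OpenCV 4.12 (cv2) and the standard library are available. Lean on these libraries where they do the work, as an engineer would, in place of code of your own. Each camera call takes 0.05 s, during which the arm holds its last target. There are 200 camera calls.

## Working session

There is one attempt and no reset: what is moved stays moved. The work goes in short steps, Python scripts to look and compute and a shell command to move; the robot and the scene stay as the last step left them, time stands still between calls to the robot, and variables do not carry over. Pictures are saved under pics/ and viewed, at most 10 in all, crops included, and the job is handed in when it is done.

```bash
ls; mkdir -p pics
python3 - <<'E'
from workcell import ctrl, camrig, probe_bus
import cv2,numpy as np
o=probe_bus.get_obs();print(o)
for n in("top","side"):
    d=camrig.get_image(n);cv2.imwrite(f"pics/{n}0.png",d["img"][:,:,::-1]);print(n,d["fx"],d["fy"],d["cx"],d["cy"],d["R"],d["t"])
E
```

```text
jog.py
pics
workcell.py
{'t': 0.0, 'qpos': array([ 1.25501985e+00,  4.23844392e-01,  1.63066049e+00, -2.76103232e-05,
        1.08854751e+00, -1.90027529e-02]), 'qvel': array([ 0.00037774,  0.00297818, -0.00067563,  0.00071321, -0.00054122,
       -0.00238861]), 'joint_torque': array([ 3.21184707e-03, -5.44636309e+01, -2.73662925e+01,  6.45235903e-02,
        2.27610301e-02, -1.33887302e-04]), 'ee_pos': array([182.60103323, 597.20652246, 238.91103001]), 'orientation': array([-4.64409784e-01, -3.10685472e+00,  2.26714540e-03]), 'ft_force': array([0.526173  , 1.05730817, 0.56191509]), 'moment': array([-0.01063205, -0.00094614, -0.04071741]), 'grasp_force': 0.0, 'width': 87.84913015717291}
top 520.6369173800084 520.6369173800084 317.45031466908716 242.08945994534218 [[ 0.02720741 -0.99943732 -0.01961649]
 [-0.99237988 -0.02464573 -0.12072596]
 [ 0.12017457  0.02275165 -0.99249203]] [   2.2512078   590.44018684 1386.53004557]
side 567.6214854207739 567.6214854207739 324.598434257537 243.90521416562842 [[-0.9955333  -0.09105054 -0.02496482]
 [-0.02873967  0.54414104 -0.83850138]
 [ 0.08993039 -0.83403857 -0.54432729]] [ 581.32731579   85.98338356 1408.11957347]
```

View pics/top0.png

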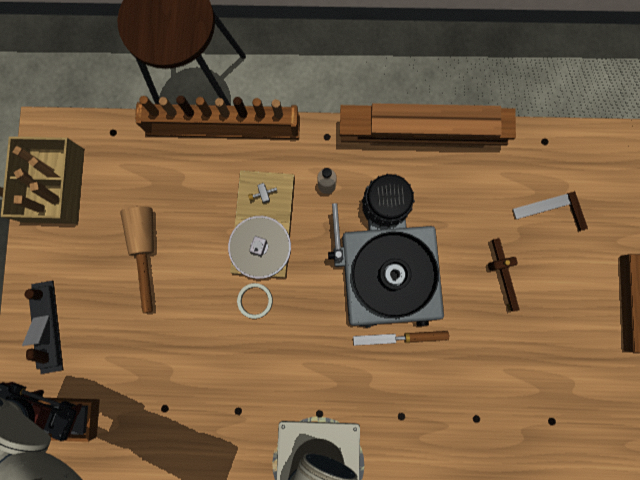

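View pics/side0.png

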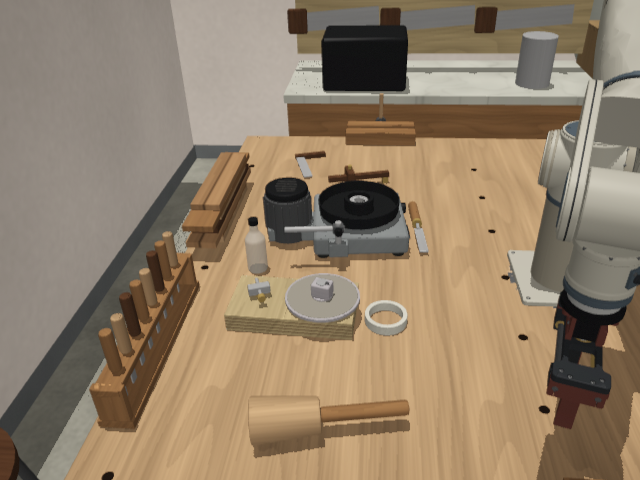

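The top view shows the hub at about (395,274), the motor at (388,198), the post at (337,256), the platter disc at (260,247) and the boss at (258,246). In the side view the hub is at about (360,201) and the boss at (322,289). Next I'll zoom in on the boss and hub.

Run:
```python
import cv2,numpy as np
t=cv2.imread("pics/top0.png");s=cv2.imread("pics/side0.png")
def c(i,x,y,w=40,h=30):return cv2.resize(i[y-h//2:y+h//2,x-w//2:x+w//2],(400,300),interpolation=cv2.INTER_CUBIC)
cv2.imwrite("pics/z.png",np.vstack([np.hstack([c(t,258,246),c(t,395,274)]),np.hstack([c(s,322,289),c(s,360,203,)])]))
```

```text
(no output)
```

View pics/z.png

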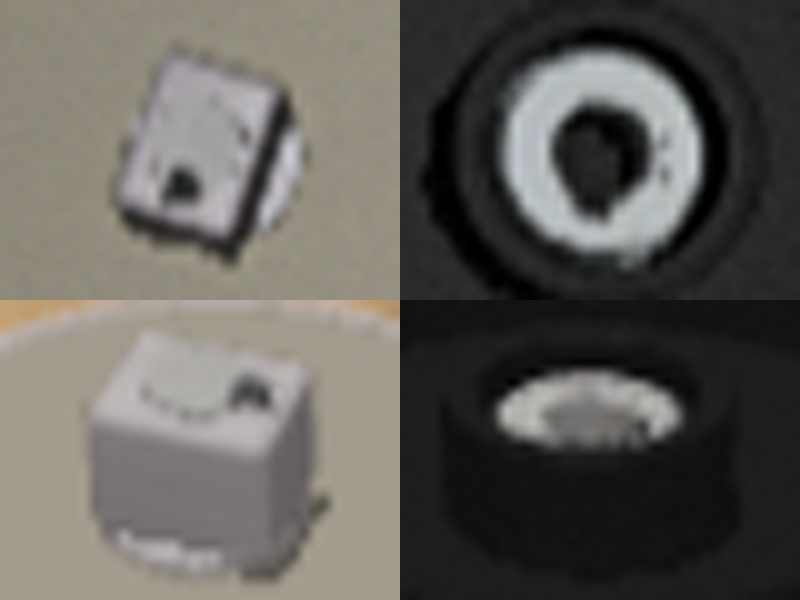

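Boss: the top face is clear, with the key end at about (256.2,249.5) in the top view against the shaft end at (258,244.5). Hub: the keyway notch points almost straight down in the top view, at about (398,282) against the bore centre (398,274).

```bash
cat > h.py <<'E'
import cv2,numpy as np
from workcell import ctrl, camrig, probe_bus
def cam(n):
    d=camrig.get_image(n);d["K"]=np.array([[d["fx"],0,d["cx"]],[0,d["fy"],d["cy"]],[0,0,1]]);return d
def ray(d,u,v):
    r=d["R"].T@np.linalg.solve(d["K"],[u,v,1]);return -d["R"].T@d["t"],r
def plane(d,u,v,z):
    c,r=ray(d,u,v);return c+r*(z-c[2])/r[2]
def tri(a,p,b,q):
    P=[d["K"]@np.c_[d["R"],d["t"]] for d in(a,b)]
    X=cv2.triangulatePoints(P[0],P[1],np.float64(p).reshape(2,1),np.float64(q).reshape(2,1)).ravel();return X[:3]/X[3]
def proj(d,X):
    p=d["K"]@(d["R"]@np.asarray(X,float)+d["t"]);return p[:2]/p[2]
def blob(mask,at):
    n,l,s,c=cv2.connectedComponentsWithStats(mask.astype(np.uint8));ys,xs=np.nonzero(l)
    i=np.argmin((xs-at[0])**2+(ys-at[1])**2);m=(l==l[ys[i],xs[i]]).astype(np.uint8)
    k=max(cv2.findContours(m,cv2.RETR_EXTERNAL,cv2.CHAIN_APPROX_NONE)[0],key=cv2.contourArea);return m,k
E
python3 - <<'E'
from h import *
T,S=cam("top"),cam("side")
for n,d,pts in(("t",T,[(258,246),(264,251),(268,250),(250,246),(258,270),(395,274),(398,274),(390,262),(395,245)]),("s",S,[(322,285),(316,295),(330,295),(322,305),(360,197),(352,200),(360,215)])):
    print(n,[(p,d["img"][p[1],p[0]].tolist()) for p in pts])
gt=T["img"].astype(int);
# hub bright ring
m,k=blob((gt.min(2)>110)&(np.hypot(*(np.indices((480,640))-np.array([274,395]).reshape(2,1,1)))<25),(392,268))
e=cv2.fitEllipse(k);print("hub ell",e,plane(T,*e[0],110))
# pan dark
for n,d,at,r in(("t",T,(395,250),60),("s",S,(360,222),60)):
    g=d["img"].astype(int)
    m,k=blob(g.max(2)<60,at);print(n,"pan",cv2.fitEllipse(cv2.convexHull(k)),cv2.boundingRect(k))
E
```

```text
t [((258, 246), [163, 163, 163]), ((264, 251), [165, 164, 169]), ((268, 250), [145, 141, 126]), ((250, 246), [105, 102, 97]), ((258, 270), [146, 142, 128]), ((395, 274), [38, 35, 35]), ((398, 274), [15, 15, 12]), ((390, 262), [24, 24, 24]), ((395, 245), [38, 39, 39])]
s [((322, 285), [147, 145, 143]), ((316, 295), [119, 114, 114]), ((330, 295), [101, 96, 97]), ((322, 305), [162, 155, 142]), ((360, 197), [166, 165, 162]), ((352, 200), [175, 173, 171]), ((360, 215), [17, 18, 18])]
hub ell ((394.7619323730469, 273.7125244140625), (18.47444725036621, 19.72783088684082), 141.81517028808594) [ 504.53467112 -184.3440715   110.        ]
t pan ((394.00341796875, 274.8181457519531), (86.31231689453125, 88.67959594726562), 69.88550567626953) (350, 232, 89, 87)
s pan ((357.76519775390625, 202.11456298828125), (57.207454681396484, 81.19920349121094), 93.2984390258789) (319, 171, 80, 59)
```

```bash
cat > m.py <<'E'
from h import *
T,S=cam("top"),cam("side")
F=8
def up(d,x,y,w=60):
    c=d["img"][y-w//2:y+w//2,x-w//2:x+w//2];return cv2.resize(c,None,fx=F,fy=F,interpolation=cv2.INTER_CUBIC).astype(int),lambda p:(np.asarray(p,float)+.5)/F-.5+[x-w//2,y-w//2]
# hub
u,b=up(T,395,274)
m,k=blob(u.min(2)>105,(240,170));e=cv2.fitEllipse(cv2.convexHull(k));c=b(e[0]);H=plane(T,*c,110)
print("hub",c,e[1],H,"side",proj(S,H))
hole=((m==0)&(cv2.drawContours(np.zeros_like(m),[k],-1,1,-1)==1)).astype(np.uint8)
n,l,st,ce=cv2.connectedComponentsWithStats(hole);i=1+np.argmax(st[1:,4]);hk=max(cv2.findContours((l==i).astype(np.uint8),0,1)[0],key=cv2.contourArea)[:,0]
w=np.array([plane(T,*b(p),110)[:2] for p in hk])
# bore circle: contour points away from front (-x)
q=w[w[:,0]>H[0]-6];A=np.c_[2*q,np.ones(len(q))];s=np.linalg.lstsq(A,(q**2).sum(1),rcond=None)[0];B=s[:2]
print("bore",B,np.sqrt(s[2]+B@B))
v=w-H[:2];r=np.hypot(*v.T);a=np.arctan2(-v[:,1],-v[:,0])  # angle from world -x
far=v[r>r.max()-2];print("keyway r",r.max(),"angle deg from -x (ccw)",np.degrees(np.arctan2(-far[:,1],-far[:,0])).round(0))
# platter disc
for n,d,at in(("t",T,(260,247)),("s",S,(322,297))):
    hsv=cv2.cvtColor(d["img"],cv2.COLOR_RGB2HSV).astype(int)
    M=(hsv[...,1]<60)&(hsv[...,2]>90);m,k=blob(cv2.morphologyEx(M.astype(np.uint8),cv2.MORPH_OPEN,np.ones((3,3))),(at[0]-15,at[1]+8))
    hh=cv2.convexHull(k);e=cv2.fitEllipse(hh);print(n,"disc",e)
    if n=="t":eT=e
    else:eS=e
print("disc tri",tri(T,eT[0],S,eS[0]),"plane59",plane(T,*eT[0],58.5))
E
python3 m.py
python3 - <<'E'
from h import *
T,S=cam("top"),cam("side")
out=[]
# boss top-face corners read off the zoom (10x), refined with cornerSubPix
t=np.float32([[175,52],[285,92],[237,235],[120,200]])/10+[238,231]-.5+.05
s=np.float32([[145,34],[308,70],[268,152],[95,113]])/10+[302,274]-.5+.05
R=[]
for d,p in((T,t),(S,s)):
    g=cv2.cvtColor(d["img"],cv2.COLOR_RGB2GRAY)
    R.append(cv2.cornerSubPix(g,p.astype(np.float32).reshape(-1,1,2).copy(),(2,2),(-1,-1),(3,30,.01))[:,0]);print(p.round(1).tolist(),R[-1].round(1).tolist())
X=np.array([plane(T,*p,95) for p in t]);Y=np.array([plane(S,*p,95) for p in s]);print("top@95\n",X.round(1),"\nside@95\n",Y.round(1))
print("centre tri",tri(T,t.mean(0),S,s.mean(0)))
for i in range(4):
  print("top",i,np.linalg.norm(X[i]-X[i-1]),"side",np.linalg.norm(Y[i]-Y[i-1]))
E
```

```text
hub [394.72282219 273.82912445] (155.7205352783203, 167.1363525390625) [ 504.23334296 -184.2469741   110.        ] side [358.85396281 199.51575104]
bore [ 504.47010538 -184.22855417] 12.750082682461057
keyway r 17.236050300707713 angle deg from -x (ccw) [-27. -26. -25. -24. -22. -22. -20. -19. -18. -16. -15. -14. -13. -12.
 -11. -10.  -9.  -8.  -6.  -5.  -4.  -3.  -2.  -1.   0.   1.   2.   3.
   5.   6.   6.   7.   9.]
t disc ((259.0791015625, 246.74713134765625), (62.40978240966797, 63.18861770629883), 37.81911087036133)
s disc ((322.07244873046875, 297.4541015625), (49.69108963012695, 75.68360900878906), 87.7356185913086)
disc tri [572.06509341 174.75885762  51.64911455] plane59 [570.91063699 173.81123554  58.5       ]
[[255.0, 235.7], [266.0, 239.7], [261.3, 254.0], [249.6, 250.6]] [[255.39999389648438, 236.5], [265.3999938964844, 239.60000610351562], [261.20001220703125, 254.0], [249.5, 250.39999389648438]]
[[316.0, 277.0], [332.3, 280.6], [328.3, 288.7], [311.0, 284.9]] [[316.29998779296875, 276.29998779296875], [332.29998779296875, 281.6000061035156], [328.5, 288.29998779296875], [311.3999938964844, 285.5]]
top@95
 [[595.7 180.7  95. ]
 [585.8 151.3  95. ]
 [547.9 162.4  95. ]
 [556.3 193.5  95. ]] 
side@95
 [[586.6 156.2  95. ]
 [548.9 167.6  95. ]
 [555.2 197.9  95. ]
 [594.6 186.1  95. ]]
centre tri [571.79854814 172.43132882  91.45663416]
top 0 41.457166708994116 side 30.97123087661052
top 1 30.983891772948585 side 39.43301439792116
top 2 39.574605295242684 side 31.01059834343498
top 3 32.19534188984509 side 41.136529054228596
```

The platter sits at about (571.5,173) with yaw −17°, so the tool's current yaw already matches the boss. The hub is at (504.4,−184.2) with the keyway at −9°, which means about +8° of turn. I'll go to the pan first, straddling the collar with the fingers open to 62 mm.

```bash
R='[[-25.5,-31,0,0,0,0],[-25.5,-31,0,0,0,0],[-25.5,-31,0,0,0,0],[-25.5,-31,0,0,0,0],[-25.5,-31,0,0,0,0]]'
python3 jog.py '[[-25.5,-31,0,0,0,0],[-25.5,-31,0,0,0,0],[-25.5,-31,0,0,0,0],[-25.5,-31,0,0,0,0],[-25.5,-31,0,0,0,0]]' 62
python3 jog.py '[[-25.5,-31,0,0,0,0],[-25.5,-31,0,0,0,0],[-25.5,-31,0,0,0,0],[-25.5,-31,0,0,0,0],[-25.5,-31,0,0,0,0]]'
python3 jog.py '[[-25.5,-31,0,0,0,0],[-25.5,-31,0,0,0,0],[-25.5,-31,0,0,0,0],[-25.5,-31,0,0,0,0],[-25.5,-31,0,0,0,0]]'
python3 jog.py '[[-25.5,-31,0,0,0,0],[-25.5,-31,0,0,0,0],[-25.5,-31,0,0,0,0],[-25.5,-31,0,0,0,0],[0,0,0,0,0,0]]'
cat > d.py <<'E'
import sys
from h import *
from scipy.spatial.transform import Rotation as Ro
o=probe_bus.get_obs();R=Ro.from_rotvec(o["orientation"]).as_matrix()
g=np.array(eval(sys.argv[1]),float) if len(sys.argv)>1 else o["ee_pos"]
print("pos",o["ee_pos"].round(1),"tool delta",(R.T@(g-o["ee_pos"])).round(1),"yaw x",np.degrees(np.arctan2(R[1,0],R[0,0])).round(1),"tilt",np.degrees(np.arccos(-R[2,2])).round(2),"F",o["ft_force"].round(1),"M",o["moment"].round(2),"w",o["width"].round(1),"t",o["t"])
E
python3 d.py [504.4,-184.2,150]
```

```text
t: 0.82
ee_pos: [259.6, 410.5, 239.7]
orientation: [0.463, 3.107, 0.0]
ft_force: [1.9, 0.3, -0.1]
width: 61.8
grasp_force: 0.0
t: 1.23
ee_pos: [336.2, 224.9, 240.0]
orientation: [0.464, 3.107, 0.001]
ft_force: [0.5, 0.9, 0.0]
width: 61.5
grasp_force: 0.0
t: 1.65
ee_pos: [413.0, 39.1, 240.1]
orientation: [0.465, 3.106, 0.0]
ft_force: [0.5, 1.5, 1.3]
width: 62.1
grasp_force: 0.0
t: 2.07
ee_pos: [476.7, -112.8, 240.3]
orientation: [0.47, 3.102, -0.003]
ft_force: [0.2, 1.1, 0.1]
width: 62.0
grasp_force: 0.0Traceback (most recent call last):
  File "d.py", line 6, in <module>
    print("pos",o["ee_pos"].round(1),"tool delta",(R.T@(g-o["ee_pos"])).round(1),"yaw x",np.degrees(np.arctan2(R[1,0],R[0,0])).round(1),"tilt",np.degrees(np.arccos(-R[2,2])).round(2),"F",o["ft_force"].round(1),"M",o["moment"].round(2),"w",o["width"].round(1),"t",o["t"])
                                                                                                                                                                                                                                               ^^^^^^^^^^^^^^^^
AttributeError: 'float' object has no attribute 'round'
```

```bash
sed -i 's/o\["width"\].round(1)/round(o["width"],1)/' d.py; python3 jog.py '[[0,0,0,0,0,0],[0,0,0,0,0,0]]'; python3 d.py [504.4,-184.2,150]
```

```text
t: 2.23
ee_pos: [473.2, -107.0, 239.4]
orientation: [-0.466, -3.106, -0.001]
ft_force: [-0.2, 1.4, -0.6]
width: 61.7
grasp_force: 0.0
pos [ 473.2 -107.   239.4] tool delta [-52.6 -64.6  89.3] yaw x 162.9 tilt 0.07 F [-0.2  1.4 -0.6] M [ 0.01 -0.01  0.03] w 61.7 t 2.2333
```

```bash
python3 jog.py '[[-26.3,-32.3,0,0,0,0],[-26.3,-32.3,0,0,0,0],[0,0,30,0,0,0],[0,0,30,0,0,0],[0,0,29,0,0,0]]'
python3 jog.py '[[0,0,0,0,0,0],[0,0,0,0,0,0],[0,0,0,0,0,0]]'; python3 d.py [504.4,-184.2,138]
python3 - <<'E'
from h import *
a=cam("top")["img"][224:324,330:460,::-1];b=cam("side")["img"][130:260,290:430,::-1]
cv2.imwrite("pics/p1.png",np.hstack([cv2.resize(a,(400,308)),cv2.resize(b,(400,308))]))
E
```

```text
t: 2.65
ee_pos: [505.2, -183.3, 150.1]
orientation: [0.463, 3.106, 0.0]
ft_force: [-1.3, -0.4, -0.3]
width: 62.6
grasp_force: 0.0
t: 2.9
ee_pos: [505.9, -183.6, 152.0]
orientation: [0.462, 3.106, -0.0]
ft_force: [0.6, -0.9, 0.5]
width: 62.4
grasp_force: 0.0
pos [ 505.9 -183.6  152. ] tool delta [ 1.3 -1.  14. ] yaw x 163.1 tilt 0.06 F [ 0.6 -0.9  0.5] M [ 0.02 -0.03 -0.01] w 62.4 t 2.9
```

View pics/p1.png

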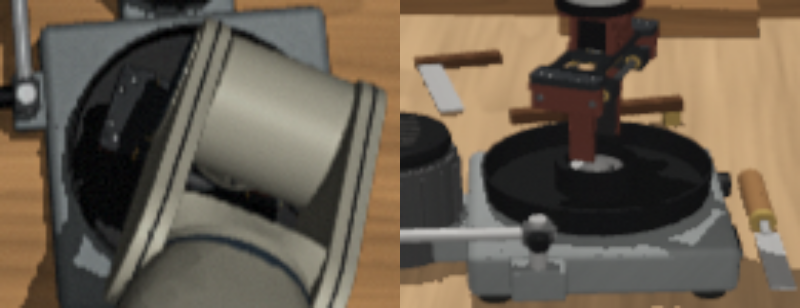

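The side view shows the fingers just above the collar, straddling the bright hub face, which is half hidden at the right of the near finger. Now press down.

```bash
python3 jog.py '[[0.5,-0.5,4,0,0,0],[0,0,4,0,0,0],[0,0,2,0,0,0],[0,0,0,0,0,0]]'; python3 d.py
python3 jog.py '[[0,0,2,0,0,0],[0,0,2,0,0,0],[0,0,2,0,0,0],[0,0,0,0,0,0]]'; python3 d.py
python3 jog.py '[[0,0,2,0,0,0],[0,0,2,0,0,0],[0,0,0,0,0,0]]'; python3 d.py
```

```text
t: 3.33
ee_pos: [504.3, -184.7, 140.4]
orientation: [-0.465, -3.107, -0.0]
ft_force: [-0.5, 1.0, -0.7]
width: 62.0
grasp_force: 0.0
pos [ 504.3 -184.7  140.4] tool delta [0. 0. 0.] yaw x 163.0 tilt 0.03 F [-0.5  1.  -0.7] M [-0.    0.02 -0.01] w 62.0 t 3.3333
t: 3.67
ee_pos: [504.7, -184.9, 134.5]
orientation: [0.465, 3.107, -0.0]
ft_force: [0.8, 0.9, 0.2]
width: 62.1
grasp_force: 0.1
pos [ 504.7 -184.9  134.5] tool delta [0. 0. 0.] yaw x 163.0 tilt 0.01 F [0.8 0.9 0.2] M [-0.04 -0.03 -0.01] w 62.1 t 3.6667
t: 3.92
ee_pos: [504.7, -184.9, 130.5]
orientation: [0.465, 3.107, -0.0]
ft_force: [0.8, -0.7, -0.2]
width: 62.0
grasp_force: 0.4
pos [ 504.7 -184.9  130.5] tool delta [0. 0. 0.] yaw x 163.0 tilt 0.01 F [ 0.8 -0.7 -0.2] M [-0.07 -0.05 -0.02] w 62.0 t 3.9167
```

Run:
```python
from h import *
S=cam("side");b=S["img"][160:230,310:410,::-1]
cv2.imwrite("pics/p2.png",cv2.resize(b,(800,560),interpolation=cv2.INTER_CUBIC))
print(proj(S,[504.4,-184.2,110]),proj(S,[504.4,-184.2,121.5]))
```

```text
[358.79206228 199.52267706] [358.82521174 195.79045118]
```

View pics/p2.png

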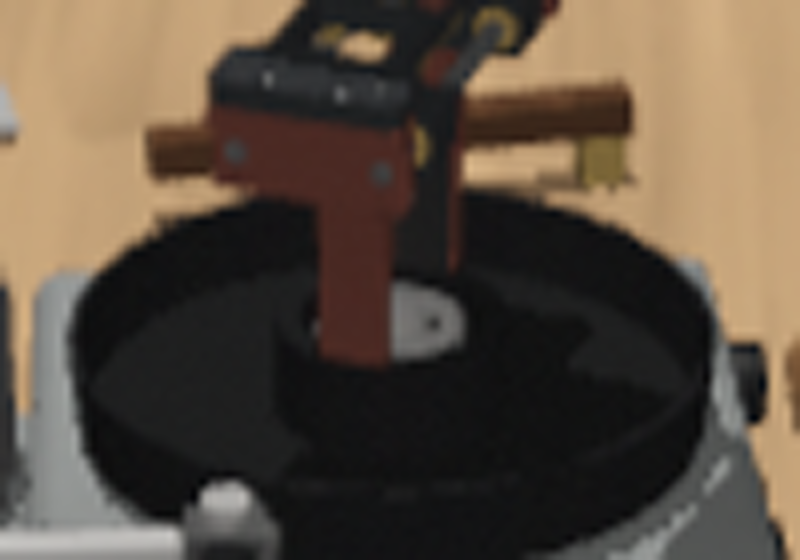

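The finger tips rest on the collar ring. The pan seems to be following them, with force near zero when at rest. Continue to the stop.

```bash
python3 jog.py '[[0,0,1,0,0,0]]'; python3 d.py; python3 jog.py '[[0,0,1,0,0,0]]'; python3 d.py
python3 jog.py '[[0,0,1,0,0,0],[0,0,0,0,0,0]]'; python3 d.py; python3 jog.py '[[0,0,1,0,0,0],[0,0,0,0,0,0]]'; python3 d.py
```

```text
t: 4.05
ee_pos: [504.7, -184.8, 129.7]
orientation: [0.465, 3.107, -0.0]
ft_force: [-0.2, -0.8, 4.3]
width: 61.9
grasp_force: 2.3
pos [ 504.7 -184.8  129.7] tool delta [0. 0. 0.] yaw x 163.0 tilt 0.01 F [-0.2 -0.8  4.3] M [-0.01  0.15  0.02] w 61.9 t 4.05
t: 4.13
ee_pos: [504.7, -184.8, 128.8]
orientation: [0.465, 3.107, -0.0]
ft_force: [-2.1, 0.4, 13.8]
width: 62.1
grasp_force: 7.4
pos [ 504.7 -184.8  128.8] tool delta [0. 0. 0.] yaw x 163.0 tilt 0.01 F [-2.1  0.4 13.8] M [-0.03  0.26 -0.03] w 62.1 t 4.1333
t: 4.3
ee_pos: [504.7, -184.9, 128.8]
orientation: [0.464, 3.107, -0.0]
ft_force: [-4.6, 0.9, 15.1]
width: 62.2
grasp_force: 7.5
pos [ 504.7 -184.9  128.8] tool delta [0. 0. 0.] yaw x 163.0 tilt 0.02 F [-4.6  0.9 15.1] M [0.18 0.7  0.01] w 62.2 t 4.3
t: 4.47
ee_pos: [504.8, -184.9, 128.7]
orientation: [0.464, 3.107, -0.0]
ft_force: [-7.0, 1.8, 25.6]
width: 61.9
grasp_force: 12.4
pos [ 504.8 -184.9  128.7] tool delta [0. 0. 0.] yaw x 163.0 tilt 0.03 F [-7.   1.8 25.6] M [ 0.4   1.26 -0.01] w 61.9 t 4.4667
```

```bash
python3 jog.py '[[0,0,0,0,0,0],[0,0,0,0,0,0],[0,0,0,0,0,0]]'; python3 d.py
python3 jog.py '[[0,0,-20,0,0,0],[0,0,-30,0,0,0],[0,0,-30,0,0,0],[0,0,-20,0,0,0]]' 80
python3 jog.py '[[4.5,40.2,0,0,0,0],[4.5,40.2,0,0,0,0],[4.5,40.2,0,0,0,0],[4.5,40.2,0,0,0,0],[4.5,40.2,0,0,0,0]]'
python3 jog.py '[[4.5,40.2,0,0,0,0],[4.5,40.2,0,0,0,0],[4.5,40.2,0,0,0,0],[4.5,40.2,0,0,0,0]]'
python3 jog.py '[[0,0,0,0,0,0],[0,0,0,0,0,0],[0,0,0,0,0,0]]'; python3 d.py [571.5,173,130]
```

```text
t: 4.72
ee_pos: [504.8, -184.8, 128.6]
orientation: [0.464, 3.106, -0.0]
ft_force: [-7.0, 1.0, 24.0]
width: 61.8
grasp_force: 12.2
pos [ 504.8 -184.8  128.6] tool delta [0. 0. 0.] yaw x 163.0 tilt 0.04 F [-7.  1. 24.] M [ 0.42  1.27 -0.01] w 61.8 t 4.7167
t: 5.05
ee_pos: [505.0, -184.9, 228.7]
orientation: [0.464, 3.106, -0.0]
ft_force: [0.6, -0.3, 0.8]
width: 79.9
grasp_force: 0.0
t: 5.47
ee_pos: [541.6, 15.8, 226.4]
orientation: [-0.465, -3.107, 0.0]
ft_force: [0.2, -0.2, 1.1]
width: 80.1
grasp_force: 0.0
t: 5.8
ee_pos: [571.4, 175.2, 226.2]
orientation: [-0.464, -3.107, 0.0]
ft_force: [0.4, -0.5, -0.3]
width: 80.1
grasp_force: 0.0
t: 6.05
ee_pos: [571.0, 172.8, 226.0]
orientation: [-0.463, -3.106, 0.001]
ft_force: [-0.5, -0.5, 0.5]
width: 80.0
grasp_force: 0.0
pos [571.  172.8 226. ] tool delta [-0.5  0.4 96. ] yaw x 163.0 tilt 0.09 F [-0.5 -0.5  0.5] M [ 0.   -0.    0.04] w 80.0 t 6.05
```

```bash
python3 jog.py '[[-0.5,0.4,36,0,0,0],[0,0,36,0,0,0],[0,0,36,0,0,0],[0,0,25,0,0,0],[0,0,11,0,0,0]]'
python3 jog.py '[[0,0,0,0,0,0],[0,0,0,0,0,0]]'; python3 d.py [571.5,173,82]
python3 - <<'E'
from h import *
S=cam("side");b=S["img"][245:335,262:382,::-1];T=cam("top");a=T["img"][207:297,200:320,::-1]
cv2.imwrite("pics/p3.png",np.hstack([cv2.resize(x,(400,300),interpolation=cv2.INTER_CUBIC) for x in(a,b)]))
E
```

```text
t: 6.47
ee_pos: [569.8, 170.7, 79.1]
orientation: [-0.467, -3.101, 0.004]
ft_force: [-0.6, 0.2, -0.6]
width: 79.5
grasp_force: 0.0
t: 6.63
ee_pos: [572.5, 172.3, 83.1]
orientation: [-0.467, -3.106, 0.0]
ft_force: [-0.6, 1.0, 0.7]
width: 80.0
grasp_force: 0.0
pos [572.5 172.3  83.1] tool delta [1.2 0.4 1.1] yaw x 162.9 tilt 0.02 F [-0.6  1.   0.7] M [-0.05  0.04  0.02] w 80.0 t 6.6333
```

View pics/p3.png

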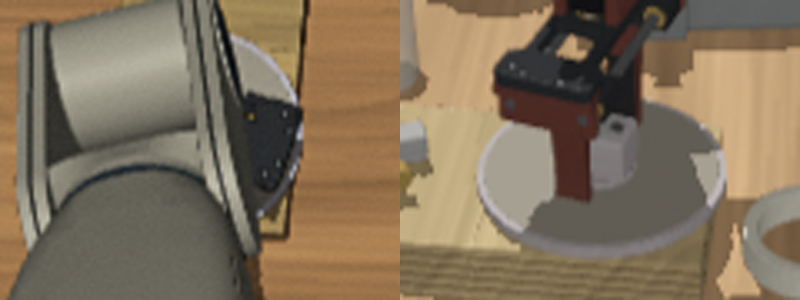

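The side view shows the boss between the open fingers, with the tips above the disc. Close and lift a little.

```bash
python3 jog.py '[[0,0,0,0,0,0],[0,0,0,0,0,0],[0,0,0,0,0,0],[0,0,0,0,0,0],[0,0,0,0,0,0]]' 20
python3 jog.py '[[0,0,0,0,0,0],[0,0,0,0,0,0],[0,0,0,0,0,0]]';python3 d.py [571.5,173,82]
```

```text
t: 7.15
ee_pos: [572.4, 173.4, 83.1]
orientation: [0.464, 3.107, 0.0]
ft_force: [0.5, -1.4, 0.5]
width: 50.0
grasp_force: 0.0
t: 7.4
ee_pos: [572.2, 173.3, 82.7]
orientation: [-0.464, -3.107, 0.0]
ft_force: [-1.4, 0.1, 0.4]
width: 34.0
grasp_force: 29.9
pos [572.2 173.3  82.7] tool delta [ 0.6 -0.5  0.7] yaw x 163.0 tilt 0.01 F [-1.4  0.1  0.4] M [-0.04  0.03 -0.05] w 34.0 t 7.4
```

```bash
python3 jog.py '[[0,0,-10,0,0,0],[0,0,-30,0,0,0],[0,0,-40,0,0,0],[0,0,-40,0,0,0],[0,0,-35,0,0,0]]'
python3 jog.py '[[-3.4,-30.1,0,0,0,0],[-3.4,-30.1,0,0,0,0],[-3.4,-30.1,0,0,0,0],[-3.4,-30.1,0,0,0,0]]'
python3 jog.py '[[-3.4,-30.1,0,0,0,0],[-3.4,-30.1,0,0,0,0],[-3.4,-30.1,0,0,0,0],[-3.4,-30.1,0,0,0,0]]'
python3 jog.py '[[-3.4,-30.1,0,0,0,0],[-3.4,-30.1,0,0,0,0],[-3.4,-30.1,0,0,0,0],[-3.4,-30.1,0,0,0,0]]'
python3 jog.py '[[0,0,0,0,0,-0.07],[0,0,0,0,0,-0.07],[0,0,0,0,0,0],[0,0,0,0,0,0],[0,0,0,0,0,0]]'; python3 d.py [505.2,-184.3,192]
```

```text
t: 7.82
ee_pos: [571.7, 173.2, 239.8]
orientation: [-0.464, -3.106, 0.0]
ft_force: [1.1, 1.2, -5.0]
width: 34.1
grasp_force: 30.0
t: 8.15
ee_pos: [548.8, 53.1, 237.9]
orientation: [-0.463, -3.106, 0.0]
ft_force: [1.1, -1.5, -5.0]
width: 34.1
grasp_force: 30.0
t: 8.48
ee_pos: [526.6, -66.2, 237.6]
orientation: [-0.464, -3.106, 0.0]
ft_force: [-0.5, -0.6, -5.3]
width: 33.7
grasp_force: 30.0
t: 8.82
ee_pos: [504.4, -185.2, 237.6]
orientation: [-0.464, -3.106, -0.0]
ft_force: [0.6, 0.6, -6.0]
width: 34.4
grasp_force: 30.0
t: 9.23
ee_pos: [505.4, -183.7, 237.6]
orientation: [-0.248, -3.131, -0.0]
ft_force: [-0.4, 0.5, -5.2]
width: 34.0
grasp_force: 30.0
pos [ 505.4 -183.7  237.6] tool delta [ 0.1 -0.7 45.6] yaw x 170.9 tilt 0.03 F [-0.4  0.5 -5.2] M [ 0.04 -0.01  0.05] w 34.0 t 9.2333
```

```bash
python3 jog.py '[[0,-0.7,25,0,0,0],[0,0,20,0,0,0],[0,0,0,0,0,0],[0,0,0,0,0,0],[0,0,0,0,0,0]]'; python3 d.py [505.2,-184.3,180]
python3 jog.py '[[0,0,4,0,0,0],[0,0,4,0,0,0],[0,0,0,0,0,0]]'; python3 d.py [505.2,-184.3,178]
python3 jog.py '[[0,0,2,0,0,0],[0,0,2,0,0,0],[0,0,0,0,0,0]]'; python3 d.py [505.2,-184.3,178]
```

```text
t: 9.65
ee_pos: [506.1, -184.7, 193.5]
orientation: [0.246, 3.131, -0.0]
ft_force: [-0.0, -1.3, -5.2]
width: 33.7
grasp_force: 30.0
pos [ 506.1 -184.7  193.5] tool delta [ 1.   0.2 13.5] yaw x 171.0 tilt 0.05 F [-0.  -1.3 -5.2] M [ 0.01 -0.02  0.01] w 33.7 t 9.65
t: 9.9
ee_pos: [505.5, -184.7, 184.6]
orientation: [0.246, 3.132, -0.0]
ft_force: [-0.3, -0.6, -4.4]
width: 34.1
grasp_force: 30.0
pos [ 505.5 -184.7  184.6] tool delta [0.4 0.3 6.6] yaw x 171.0 tilt 0.0 F [-0.3 -0.6 -4.4] M [ 0.03  0.07 -0.03] w 34.1 t 9.9
t: 10.15
ee_pos: [505.4, -184.7, 180.4]
orientation: [-0.246, -3.132, -0.0]
ft_force: [-0.5, -0.3, -5.4]
width: 33.6
grasp_force: 30.0
pos [ 505.4 -184.7  180.4] tool delta [0.2 0.4 2.4] yaw x 171.0 tilt 0.02 F [-0.5 -0.3 -5.4] M [ 0.02 -0.05 -0.  ] w 33.6 t 10.15
```

```bash
python3 jog.py '[[0.2,0.4,1.5,0,0,0],[0,0,1.5,0,0,0],[0,0,0,0,0,0]]'; python3 d.py
python3 jog.py '[[0,0,1,0,0,0],[0,0,1,0,0,0],[0,0,0,0,0,0]]'; python3 d.py
```

```text
t: 10.4
ee_pos: [505.4, -184.3, 177.5]
orientation: [-0.246, -3.132, 0.0]
ft_force: [0.2, -0.0, -4.5]
width: 33.6
grasp_force: 30.0
pos [ 505.4 -184.3  177.5] tool delta [0. 0. 0.] yaw x 171.0 tilt 0.01 F [ 0.2 -0.  -4.5] M [-0.12 -0.01 -0.04] w 33.6 t 10.4
t: 10.65
ee_pos: [505.3, -184.5, 175.5]
orientation: [-0.246, -3.132, 0.0]
ft_force: [-0.2, -1.2, -4.3]
width: 33.8
grasp_force: 30.0
pos [ 505.3 -184.5  175.5] tool delta [0. 0. 0.] yaw x 171.0 tilt 0.02 F [-0.2 -1.2 -4.3] M [-0.37  0.14  0.03] w 33.8 t 10.65
```

The shaft is 6 mm into the bore with almost no force. Keep going down to where the key would meet the face (TCP about 169.7).

```bash
python3 jog.py '[[0,0,1.5,0,0,0],[0,0,1.5,0,0,0],[0,0,0,0,0,0]]'; python3 d.py
python3 jog.py '[[0,0,1,0,0,0],[0,0,1,0,0,0],[0,0,0,0,0,0]]'; python3 d.py
python3 jog.py '[[0,0,1,0,0,0],[0,0,0.5,0,0,0],[0,0,0,0,0,0]]'; python3 d.py
```

```text
t: 10.9
ee_pos: [505.3, -184.4, 172.4]
orientation: [-0.246, -3.132, 0.0]
ft_force: [-1.0, -2.6, -6.1]
width: 33.7
grasp_force: 30.0
pos [ 505.3 -184.4  172.4] tool delta [0. 0. 0.] yaw x 171.0 tilt 0.02 F [-1.  -2.6 -6.1] M [-0.53  0.22 -0.08] w 33.7 t 10.9
t: 11.15
ee_pos: [505.3, -184.5, 170.5]
orientation: [-0.246, -3.132, 0.0]
ft_force: [-1.0, -3.0, -3.6]
width: 33.8
grasp_force: 30.0
pos [ 505.3 -184.5  170.5] tool delta [0. 0. 0.] yaw x 171.0 tilt 0.02 F [-1.  -3.  -3.6] M [-0.69  0.35 -0.01] w 33.8 t 11.15
t: 11.4
ee_pos: [505.3, -184.4, 169.1]
orientation: [-0.246, -3.132, 0.0]
ft_force: [-2.5, -4.3, -3.9]
width: 33.9
grasp_force: 30.0
pos [ 505.3 -184.4  169.1] tool delta [0. 0. 0.] yaw x 171.0 tilt 0.02 F [-2.5 -4.3 -3.9] M [-0.78  0.49  0.03] w 33.9 t 11.4
```

```bash
python3 jog.py '[[0.2,-0.6,0,0,0,0],[0,0,0,0,0,0]]'; python3 d.py
python3 jog.py '[[0,0,1,0,0,0],[0,0,1,0,0,0],[0,0,0,0,0,0]]'; python3 d.py
```

```text
t: 11.57
ee_pos: [505.3, -184.6, 169.1]
orientation: [0.247, 3.132, 0.001]
ft_force: [-1.8, -0.2, -5.3]
width: 33.6
grasp_force: 30.0
pos [ 505.3 -184.6  169.1] tool delta [0. 0. 0.] yaw x 171.0 tilt 0.04 F [-1.8 -0.2 -5.3] M [-0.13  0.13  0.02] w 33.6 t 11.5667
t: 11.82
ee_pos: [505.2, -184.6, 166.9]
orientation: [-0.246, -3.132, -0.001]
ft_force: [0.2, -0.2, -5.0]
width: 34.1
grasp_force: 30.0
pos [ 505.2 -184.6  166.9] tool delta [0. 0. 0.] yaw x 171.0 tilt 0.03 F [ 0.2 -0.2 -5. ] M [0.01 0.01 0.02] w 34.1 t 11.8167
```

It is below the key contact height with no force, so the key appears to be in the keyway. Continue down.

```bash
python3 jog.py '[[0,0,2,0,0,0],[0,0,2,0,0,0],[0,0,0,0,0,0]]'; python3 d.py
python3 jog.py '[[0,0,2,0,0,0],[0,0,2,0,0,0],[0,0,0,0,0,0]]'; python3 d.py
python3 jog.py '[[0,0,2,0,0,0],[0,0,2,0,0,0],[0,0,0,0,0,0]]'; python3 d.py
```

```text
t: 12.07
ee_pos: [505.0, -184.7, 162.7]
orientation: [-0.246, -3.131, -0.001]
ft_force: [0.0, -0.0, -4.1]
width: 33.6
grasp_force: 30.0
pos [ 505.  -184.7  162.7] tool delta [0. 0. 0.] yaw x 171.0 tilt 0.04 F [ 0.  -0.  -4.1] M [-0.01  0.03 -0.  ] w 33.6 t 12.0667
t: 12.32
ee_pos: [504.9, -184.8, 158.7]
orientation: [-0.246, -3.131, -0.0]
ft_force: [-0.7, -0.4, -4.7]
width: 33.7
grasp_force: 30.0
pos [ 504.9 -184.8  158.7] tool delta [0. 0. 0.] yaw x 171.0 tilt 0.03 F [-0.7 -0.4 -4.7] M [ 0.01 -0.   -0.02] w 33.7 t 12.3167
t: 12.57
ee_pos: [504.9, -184.8, 154.7]
orientation: [-0.246, -3.131, -0.0]
ft_force: [-0.6, -0.7, -5.7]
width: 33.8
grasp_force: 30.0
pos [ 504.9 -184.8  154.7] tool delta [0. 0. 0.] yaw x 171.0 tilt 0.04 F [-0.6 -0.7 -5.7] M [-0.    0.01  0.02] w 33.8 t 12.5667
```

Home is expected at TCP about 147.7.

```bash
python3 jog.py '[[0,0,2,0,0,0],[0,0,2,0,0,0],[0,0,0,0,0,0]]'; python3 d.py
python3 jog.py '[[0,0,1,0,0,0],[0,0,1,0,0,0],[0,0,0,0,0,0]]'; python3 d.py
python3 jog.py '[[0,0,1,0,0,0],[0,0,0,0,0,0]]'; python3 d.py
python3 jog.py '[[0,0,1,0,0,0],[0,0,0,0,0,0]]'; python3 d.py
```

```text
t: 12.82
ee_pos: [504.9, -184.8, 150.8]
orientation: [-0.246, -3.131, -0.0]
ft_force: [-0.6, 0.7, -4.4]
width: 34.2
grasp_force: 30.0
pos [ 504.9 -184.8  150.8] tool delta [0. 0. 0.] yaw x 171.0 tilt 0.03 F [-0.6  0.7 -4.4] M [ 0.03  0.   -0.02] w 34.2 t 12.8167
t: 13.07
ee_pos: [505.1, -184.8, 149.0]
orientation: [-0.246, -3.132, -0.0]
ft_force: [0.1, 0.1, -5.1]
width: 34.0
grasp_force: 30.0
pos [ 505.1 -184.8  149. ] tool delta [0. 0. 0.] yaw x 171.0 tilt 0.01 F [ 0.1  0.1 -5.1] M [-0.03  0.02  0.01] w 34.0 t 13.0667
t: 13.23
ee_pos: [505.1, -184.8, 148.1]
orientation: [-0.246, -3.132, -0.0]
ft_force: [0.5, 0.6, -5.6]
width: 34.0
grasp_force: 30.0
pos [ 505.1 -184.8  148.1] tool delta [0. 0. 0.] yaw x 171.0 tilt 0.01 F [ 0.5  0.6 -5.6] M [ 0.02 -0.02  0.03] w 34.0 t 13.2333
t: 13.4
ee_pos: [505.2, -184.9, 147.7]
orientation: [0.246, 3.132, -0.0]
ft_force: [-1.3, 0.8, 1.6]
width: 33.8
grasp_force: 30.0
pos [ 505.2 -184.9  147.7] tool delta [0. 0. 0.] yaw x 171.0 tilt 0.01 F [-1.3  0.8  1.6] M [ 0.15  0.5  -0.02] w 33.8 t 13.4
```

Landed at 147.7 as predicted. Now build up to about 20 N.

```bash
python3 jog.py '[[0,0,1,0,0,0],[0,0,0,0,0,0]]'; python3 d.py
python3 jog.py '[[0,0,0.8,0,0,0],[0,0,0,0,0,0],[0,0,0,0,0,0]]'; python3 d.py
```

```text
t: 13.57
ee_pos: [505.5, -184.9, 147.6]
orientation: [0.246, 3.131, -0.0]
ft_force: [-4.1, 1.5, 11.6]
width: 33.8
grasp_force: 30.0
pos [ 505.5 -184.9  147.6] tool delta [0. 0. 0.] yaw x 171.0 tilt 0.04 F [-4.1  1.5 11.6] M [0.43 0.99 0.08] w 33.8 t 13.5667
t: 13.82
ee_pos: [505.6, -185.0, 147.6]
orientation: [0.246, 3.131, -0.001]
ft_force: [-5.8, 3.0, 17.8]
width: 33.7
grasp_force: 30.0
pos [ 505.6 -185.   147.6] tool delta [0. 0. 0.] yaw x 171.0 tilt 0.07 F [-5.8  3.  17.8] M [0.64 1.39 0.09] w 33.7 t 13.8167
```

```bash
python3 jog.py '[[0,0,0.2,0,0,0],[0,0,0,0,0,0],[0,0,0,0,0,0],[0,0,0,0,0,0],[0,0,0,0,0,0]]'; python3 jog.py '[[0,0,0,0,0,0],[0,0,0,0,0,0],[0,0,0,0,0,0],[0,0,0,0,0,0],[0,0,0,0,0,0]]'; python3 d.py
python3 - <<'E'
from h import *
S=cam("side");b=S["img"][130:265,270:450,::-1]
cv2.imwrite("pics/p4.png",cv2.resize(b,(800,600),interpolation=cv2.INTER_CUBIC))
E
```

```text
t: 14.23
ee_pos: [505.5, -184.9, 147.6]
orientation: [0.245, 3.131, -0.001]
ft_force: [-6.6, 2.9, 20.6]
width: 33.5
grasp_force: 30.0
t: 14.65
ee_pos: [505.6, -185.0, 147.6]
orientation: [0.246, 3.131, -0.001]
ft_force: [-7.3, 3.3, 20.1]
width: 33.9
grasp_force: 30.0
pos [ 505.6 -185.   147.6] tool delta [0. 0. 0.] yaw x 171.0 tilt 0.07 F [-7.3  3.3 20.1] M [0.64 1.52 0.08] w 33.9 t 14.65
```

View pics/p4.png

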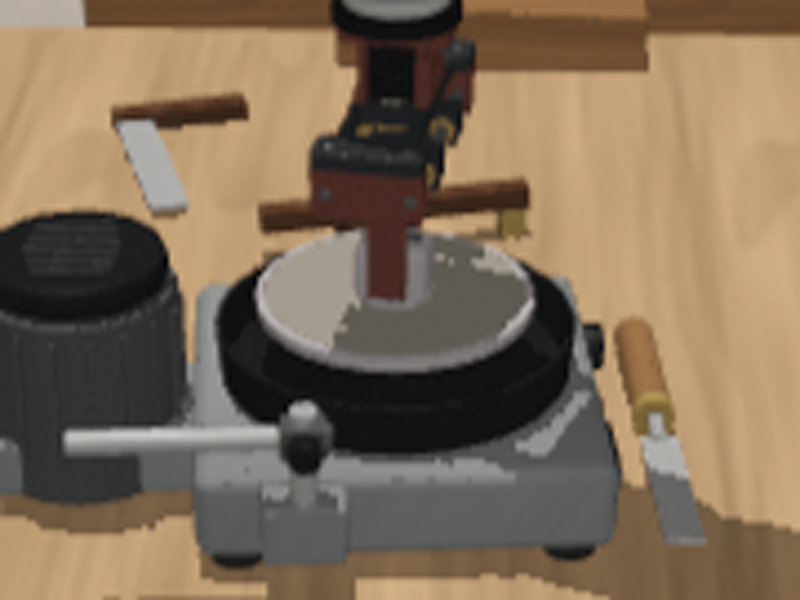

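The platter sits level and centred in the pan, gripped, with a steady 20 N push. Handing in.

```bash
python3 -c "
from workcell import ctrl, camrig, probe_bus
print(ctrl.close_job())"
```

```text
the job is handed in; nothing more can be done
None
```

I pressed the splash pan fully home, then set the platter on the hub with its key in the keyway, and handed the job in at about 15 s with the boss still gripped at 30 N and a steady push of about 20 N; the hand-in returned no verdict.

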